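Tip the fondue-mix carton onto its wooden rest

TASK

The tall fondue-mix carton has to lie flat on its wooden rest before the rest is put away in a low drawer. With a fingertip, push high on the carton to tip it over where it stands, so that it falls along the board towards the raised rail and lies on its broad face within the board; then push it along the board until its whole top end sits squarely flush against the rail. Only push it, never pick it up, leave everything else alone, and finish clear of it.

Things in the scene. Friction and masses are not known exactly. Their poses are not given: they have to be found in the camera images.
- rest: Fixed dark wooden rest on the counter: board 270 mm long (its x), 170 wide (its y), 8 thick, with a raised rail across its +x end. Rail: 12 mm thick, full width, top 28 mm above the counter (20 above the board), inner face at x = +123 mm. Origin: centre of the underside, on the counter; z up. It may point up to 130 degrees either way from straight ahead.
- carton: Loose rigid cardboard carton, 36 mm deep (x), 80 wide (y), 150 tall (z), 0.2 to 0.42 kg. Origin: centre of its foot. Starts standing on the board 80 to 100 mm from its middle, away from the rail, +x face to the rail within 7 degrees. Pushed near its top it tips over its front edge, falls by itself once the top has moved 35 mm, and lands 30 to 55 mm short of the rail.
- carton_center (a point): Middle of the carton, 75 mm above its foot. About 26 mm above the counter when the carton lies flat on the board. Pushed home askew, with one top corner on the rail, friction can keep it askew unless its foot is also swung sideways about that corner.
- carton_top_a (a point): End of the carton's top, middle of its +y edge: carton frame (0, +40, 150) mm.
- carton_top_b (a point): End of the carton's top, middle of its -y edge: carton frame (0, -40, 150) mm.
- carton_foot_a (a point): Carton's foot, middle of its +y edge: carton frame (0, +40, 0) mm.
- carton_foot_b (a point): Carton's foot, middle of its -y edge: carton frame (0, -40, 0) mm.
- mill: Bystander: turned pale wood pepper mill, 50 mm across, 112 mm tall, standing on the counter beside one long side of the rest (175 to 190 mm from the board's centre line). Origin: centre of its underside.
- fork_ring: Bystander: steel fork ring lying on the counter, 90 mm outside and 74 mm inside diameter, 30 mm high, beside the other long side of the rest (175 to 190 mm from the centre line). Origin: centre of its underside.
- pot: Bystander: white ceramic insert pot, 170 mm across, 75 mm tall, standing on the round electric fondue base (210 mm across, 84 mm high), far to the right. Rim about 160 mm above the counter. Origin: centre of its underside.
- plate: Bystander: white melamine plate, 180 mm across, 16 mm high, on the counter far to the left. Origin: centre of its underside.
Mind the look-alikes: they are no part of the job. Of the things like the carton, leave any that is red; of the rest the smaller one is meant.

How it is judged:
By the outcome, as a careful person would: the job done as asked, in the order asked, and still so for the second after the job is handed in, with the robot touching nothing.
It also fails if it takes over 58 s, if anything falls off the work surface, if the arm or the gripper's body presses on something with over 40 N, if the wrist force passes 120 N, or if a joint passes its speed limit or range.

ROBOT

A 6-joint arm with a two-finger parallel gripper is mounted at the origin on the work surface. World frame = base frame: x ahead of the robot, y to its left, z up, the work surface at z = 0. Lengths are in m, angles in degrees, forces in N, time in s.
With the tool pointing down it reaches from about 0.35 to 0.875 m from the base axis. Payload 4.2 kg.
Tool frame: the origin (TCP) lies where the fingers leave the gripper's body, on its centre line; the fingertips stand 70 mm ahead of it and the grasp point (between the pads) lies 51 mm ahead of it; z points along the fingers, y is the direction in which the jaws open and shut (so a half turn about z gives the same grasp; the last joint's range is limited). The gripper opens to 87 mm and grips with 3 to 60 N. Pads are 19 mm wide; open, the fingers measure 117 mm over their backs; the gripper's body (75 mm by 190 mm) begins 51 mm behind the grasp point.
Start: joints at [-60.241, 22.042, 0.453, 0, -68.411, -14.817], TCP at [0.161, -0.604, 0.292] pointing down, gripper open.
Joint ranges: [-179.83, 179.83], [-69.29, 118.12], [-61.27, 80.66], [-181.25, 117.63], [-171.15, -9.14], [-177.46, 177.46]. Speed limits (degrees/s): [159.86, 159.86, 180, 180, 180, 180].

INTERFACE

Orientations are given as a 3x3 rotation matrix whose columns are the frame's x, y, z axes.
In Python, from station import sense, capture, camera_model, finish_job gives the robot as it stands.
- The arm moves only by the shell command python3 -m inch 'ROWS'. ROWS is JSON, a list of rows, each an object with "hand": the closure, from 0 (fully open) to 1 (shut); "slide": the shift along the world's x, y, z in cm, a list of three; "yaw": the turn about the world's z in rad. A call has 1 to 10 rows; each row is the pose to reach, as a shift and turn from the pose commanded when the call began; what a row does not reach only later rows make up. A row lasts 1/8 s, in which the tool goes at most 62.5 mm and 10.7 degrees, less where a joint would pass 70% of its speed; a pose out of reach is approached as far as the arm can. A call with a gripper value outside its range is refused whole. The fingers move at their own pace and stop on an object; the grip force is fixed at half the most. Time passes only in rows, so rows that repeat a pose let the fingers close. It gives the time, the measured TCP pose, the force and the opening at its end, in the units of the state.
- sense(): the state, without advancing time (a new reading comes with each control period).
- capture(name): name is "scene" or "side" or "wrist"; returns the picture (400x640x3 uint8, blue, green, red); there is no depth.
- camera_model(name): a dict with "mtx" (3x3 intrinsics, pixels), "k1" (the pictures are not rectified: a ray, as slopes to the right and down, at radius r is drawn at 1 + k1 r^2 times it, then the intrinsics apply), "xyz" and "orientation" of the camera in the world; the wrist camera has in their place "tool_from_camera" (4x4, takes a point from camera to tool coordinates, whose origin is the TCP and whose axes are the flange's). Camera axes: x right, y up, looking along -z (the intrinsics and any distortion apply to the point x, -y, -z); pixel columns grow to the right and rows downward; lengths in m; the calibration is good to about 2 mm. A picture is of the moment at which its call begins: read the wrist's pose just before it. camera_model takes no time and is no camera call.
- finish_job(): hands the job in, once; it reports no verdict.
The state is a dict: "time_s": time; "joints": joint angles; "joint_velocities": joint speeds; "effort": joint torques, N m; "tcp_pos": TCP position; "ee_rot": TCP orientation; "wrist_force": force on the tool from outside, world axes, zero at the start; "moment": the same for the moment, N m; "gripper_width": opening from 0.0 (shut) to 1.0 (fully open).
Only numpy, scipy, OpenCV 4.12 (cv2) and the standard library are available. Lean on these libraries where they do the work, as an engineer would, in place of code of your own. Each camera call takes 0.05 s, during which the arm holds its last target. There are 200 camera calls.

## Working session

There is one attempt and no reset: what is moved stays moved. The work goes in short steps, Python scripts to look and compute and a shell command to move; the robot and the scene stay as the last step left them, time stands still between calls to the robot, and variables do not carry over. Pictures are saved under pics/ and viewed, about 8 in all and at most 12, crops included, and the job is handed in when it is done.

```bash
ls; mkdir -p pics
cat > h.py <<'E'
import numpy as np, cv2
from station import sense, capture, camera_model
def cam(name,s=None):
    m=camera_model(name)
    K=np.array(m["mtx"]);k1=m["k1"]
    if name=="wrist":
        T=np.array(m["tool_from_camera"]);R0=np.array(s["ee_rot"]);p=np.array(s["tcp_pos"])
        return K,k1,R0@T[:3,:3],R0@T[:3,3]+p
    return K,k1,np.array(m["orientation"]),np.array(m["xyz"])
def ray(c,uv):
    K,k1,R,t=c
    a=cv2.undistortPoints(np.array([[uv]],float),K,np.array([k1,0,0,0,0.]))[0,0]
    d=R@np.array([a[0],-a[1],-1]);return t,d/np.linalg.norm(d)
def onz(c,uv,z):
    t,d=ray(c,uv);return t+d*(z-t[2])/d[2]
def proj(c,P):
    K,k1,R,t=c
    q=R.T@(np.array(P)-t);q=np.array([q[0],-q[1],-q[2]])
    return cv2.projectPoints(q.reshape(1,1,3),np.zeros(3),np.zeros(3),K,np.array([k1,0,0,0,0.]))[0].ravel()
E
python3 - <<'E'
from h import *
s=sense();print(s["time_s"],s["tcp_pos"],s["ee_rot"])
a=capture("scene");b=capture("side")
cv2.imwrite("pics/a.png",a);cv2.imwrite("pics/b.png",b)
for n in("scene","side"):
    c=cam(n);print(n,c[3],c[2].round(2).tolist(),c[0].round(1).tolist(),c[1])
E
```

```text
pics
0.0 [ 0.16105912 -0.6034332   0.29116524] [[-9.66240497e-01 -2.57640995e-01 -6.48179799e-04]
 [-2.57641791e-01  9.66238340e-01  2.04401748e-03]
 [ 9.96734740e-05  2.14201067e-03 -9.99997701e-01]]
scene [ 1.33548236 -0.42208691  0.76156506] [[0.49, -0.53, 0.69], [0.87, 0.3, -0.4], [0.01, 0.79, 0.61]] [[361.8, 0.0, 317.0], [0.0, 361.8, 192.1], [0.0, 0.0, 1.0]] 0.02851837806259312
side [-0.23646883  0.91456303  1.19264768] [[-0.74, 0.42, -0.52], [-0.67, -0.49, 0.56], [-0.02, 0.76, 0.65]] [[512.9, 0.0, 320.7], [0.0, 512.9, 201.6], [0.0, 0.0, 1.0]] -0.039777220146606514
```

View pics/a.png

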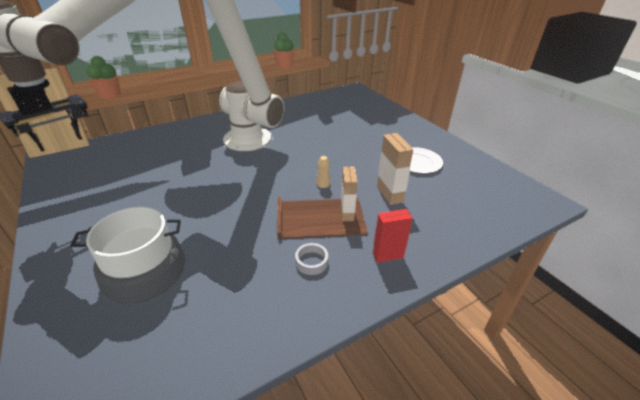

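View pics/b.png

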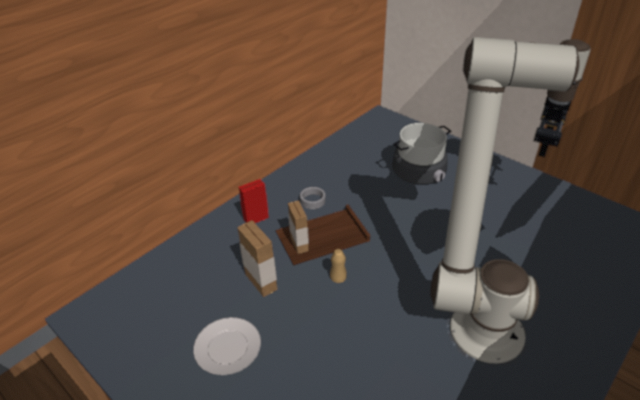

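The candidates are the small brown/white carton on the board (scene 349,195; side 299,228), the large brown/white one (scene 395,168; side 258,258) and the red one (scene 392,236; side 254,202). The red one is excluded and of the other two the smaller is meant, so it's the one on the board. The rail is at the board's left end in scene (279,215). I'll check this in a close crop.

Run:
```python
from h import *
a=cv2.imread("pics/a.png")[155:280,265:415];b=cv2.imread("pics/b.png")[175:305,230:380]
f=lambda x:cv2.resize(x,None,fx=2.6*1.0,fy=2.6,interpolation=cv2.INTER_CUBIC)
a=f(a);b=f(b);h=max(a.shape[0],b.shape[0])
o=np.zeros((h,a.shape[1]+b.shape[1],3),np.uint8);o[:a.shape[0],:a.shape[1]]=a;o[:b.shape[0],a.shape[1]:]=b
cv2.imwrite("pics/c.png",o);print(o.shape)
```

```text
(338, 780, 3)
```

View pics/c.png

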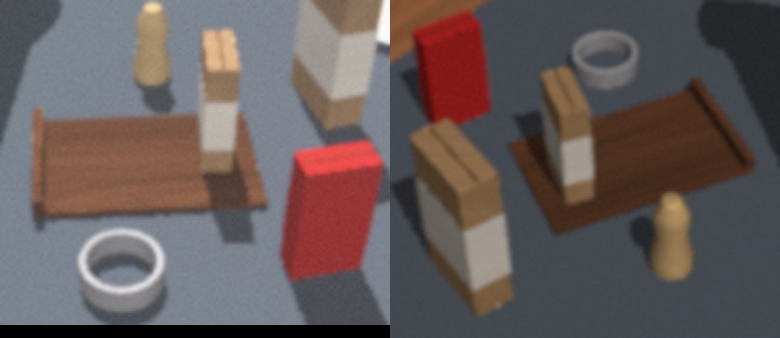

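The crop shows the small carton on the board's non-rail end. In the scene half its top quad is at about (203,32) (235,32) (239,71) (206,71). In the side half the rail runs from (697,82) to (752,165).

```bash
cat > m.py <<'E'
from h import *
A=cam("scene");B=cam("side")
fa=lambda u,v:(265+(u+.5)/2.6-.5,155+(v+.5)/2.6-.5)
fb=lambda u,v:(230+(u-390+.5)/2.6-.5,175+(v+.5)/2.6-.5)
def p(n,c,uv,z):
    q=onz(c,uv,z);print(n,q.round(3));return q
for n,c,f,l in(("sc",A,fa,[(265,206,.008),(244,116,.008),(38,217,0),(36,112,.028),(40,207,.028)]),("si",B,fb,[(513,146,.008),(558,231,.0),(752,160,.028),(697,80,.028)])):
    for u,v,z in l:p(n+" board",c,f(u,v),z)
for n,c,f,l in(("sc",A,fa,[(203,31),(235,31),(239,71),(206,71)]),("si",B,fb,[(544,72),(570,69),(589,103),(560,111)])):
    q=[p(n+" top",c,f(u,v),.158) for u,v in l];print(np.mean(q,0).round(3))
p("mill top",A,fa(152,5),.112);p("mill",B,fb(671,198),.112)
p("ring",A,fa(121,253),.03);p("ring",B,fb(605,50),.03)
p("big top",B,fb(447,145),.2)
p("big foot",B,fb(475,310),.0);p("red foot",A,fa(320,275),.0)
E
python3 m.py
```

```text
sc board [0.734 0.097 0.008]
sc board [0.586 0.171 0.008]
sc board [ 0.615 -0.134  0.   ]
sc board [ 0.472 -0.069  0.028]
sc board [ 0.629 -0.136  0.028]
si board [0.722 0.102 0.008]
si board [0.58  0.165 0.   ]
si board [ 0.461 -0.061  0.028]
si board [ 0.61  -0.134  0.028]
sc top [0.581 0.102 0.158]
sc top [0.599 0.134 0.158]
sc top [0.667 0.093 0.158]
sc top [0.65  0.062 0.158]
[0.624 0.098 0.158]
si top [0.664 0.09  0.158]
si top [0.644 0.066 0.158]
si top [0.585 0.096 0.158]
si top [0.601 0.128 0.158]
[0.624 0.095 0.158]
mill top [0.44  0.117 0.112]
mill [0.442 0.116 0.112]
ring [ 0.735 -0.092  0.03 ]
ring [ 0.745 -0.099  0.03 ]
big top [0.622 0.279 0.2  ]
big foot [0.567 0.315 0.   ]
red foot [0.841 0.091 0.   ]
```

The rest's +x points at about −115.5° in world, with its centre near (0.598, 0.017). The carton's top is at (0.624, 0.097) and its heading is about −120°. I'll go above the place behind it with the fingers shut and take a wrist look.

```bash
python3 -m inch '[{"hand":1,"slide":[3,5,4],"yaw":0.1},{"hand":1,"slide":[6,10,5],"yaw":0.25},{"hand":1,"slide":[9,15,5],"yaw":0.4},{"hand":1,"slide":[12,20,5],"yaw":0.55},{"hand":1,"slide":[15,25,5],"yaw":0.7},{"hand":1,"slide":[18,30,5],"yaw":0.82},{"hand":1,"slide":[21,35,5],"yaw":0.82},{"hand":1,"slide":[24,40,5],"yaw":0.82},{"hand":1,"slide":[27,45,5],"yaw":0.82},{"hand":1,"slide":[30,50,5],"yaw":0.82}]' && python3 -m inch '[{"hand":1,"slide":[3,4,0],"yaw":0},{"hand":1,"slide":[6,8,0],"yaw":0},{"hand":1,"slide":[9,12,0],"yaw":0},{"hand":1,"slide":[13,16,0],"yaw":0},{"hand":1,"slide":[16,20,0],"yaw":0},{"hand":1,"slide":[19.5,24,0],"yaw":0},{"hand":1,"slide":[19.5,27,0],"yaw":0},{"hand":1,"slide":[19.5,27,0],"yaw":0}]'
python3 - <<'E'
from h import *
s=sense();print(s["time_s"],s["tcp_pos"],s["joints"])
w=capture("wrist");cv2.imwrite("pics/w1.png",w)
c=cam("wrist",s);print(c[3])
d=np.array([-.5,-.866])
for q in [(.624,.096,.158),(.6,.29,.2)]:print(proj(c,q))
# big carton top triangulated
t1,d1=ray(cam("scene"),(396,143));t2,d2=ray(cam("side"),(256.5,232))
M=np.stack([d1,-d2],1);k=np.linalg.lstsq(M,t2-t1,rcond=None)[0];print("big top",t1+d1*k[0],t2+d2*k[1])
E
```

```text
time_s: 1.35
tcp_pos: [0.4616, -0.102, 0.3422]
ee_rot: [[-0.47, -0.882, -0.0], [-0.882, 0.47, 0.0], [-0.0, 0.0, -1.0]]
wrist_force: [0.6, 0.2, 0.0]
gripper_width: 0.021
time_s: 2.35
tcp_pos: [0.6562, 0.1683, 0.3404]
ee_rot: [[-0.468, -0.884, -0.003], [-0.884, 0.468, -0.001], [0.002, 0.002, -1.0]]
wrist_force: [-0.1, -0.3, -0.3]
gripper_width: 0.006
2.35 [0.65617388 0.16825487 0.34041297] [ 2.80156670e+01  2.59443799e+01  1.34421461e+01 -3.10209808e-02
 -7.76448647e+01 -5.59377818e+01]
[0.61902883 0.09679483 0.43311744]
[312.61274827 115.88711646]
[431.44433265 293.79321546]
big top [0.60648314 0.27807639 0.20295471] [0.60474928 0.2761083  0.20275063]
```

View pics/w1.png

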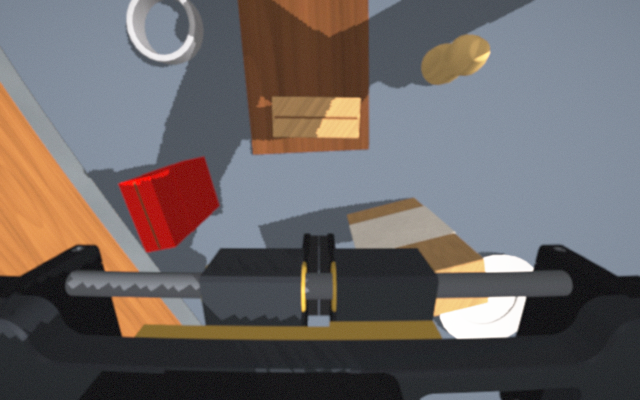

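The wrist image shows the carton top quad at about (273,97) (360,97) (359,138) (272,137). The board's back edge runs from (252,154) to (368,149) and the big carton is at lower right.

```bash
cat > m2.py <<'E'
from h import *
s=sense();c=cam("wrist",s)
q=np.array([onz(c,u,.158) for u in[(273,97),(360,97),(359,138),(272,137)]])
print(q.round(3),q.mean(0).round(3))
for a,b in((0,1),(3,2)):
    v=q[b]-q[a];print(np.linalg.norm(v),np.degrees(np.arctan2(v[1],v[0])))
for u in[(252,154),(368,149)]: print(onz(c,u,.008).round(3))
e=[onz(c,u,.008) for u in [(368,149),(369,5),(252,154),(240,5)]]
for i in(0,2):
    v=e[i+1]-e[i];print(np.degrees(np.arctan2(v[1],v[0])))
for u in[(348,213),(418,198),(485,245)]: print("big",onz(c,u,.203).round(3),onz(c,u,0).round(3))
E
python3 m2.py
```

```text
[[0.648 0.063 0.158]
 [0.578 0.1   0.158]
 [0.595 0.133 0.158]
 [0.666 0.094 0.158]] [0.622 0.097 0.158]
0.07851034880058602 152.0210863790264
0.08134607253717083 151.3642902688111
[0.731 0.1   0.008]
[0.577 0.173 0.008]
-115.95081940857862
-116.59178980419499
big [0.634 0.178 0.203] [0.647 0.251 0.   ]
big [0.576 0.194 0.203] [0.539 0.28  0.   ]
big [0.539 0.263 0.203] [0.47 0.41 0.  ]
```

Carton heading −118.3°, the tool is already at −118° and 3 mm off its centre line, and the rest is at −116.2°. I'll descend with the tip at 0.14 m and push.

```bash
python3 -m inch '[{"hand":1,"slide":[0,0,-5],"yaw":0},{"hand":1,"slide":[0,0,-10],"yaw":0},{"hand":1,"slide":[0,0,-13],"yaw":0},{"hand":1,"slide":[0.2,-0.1,-13],"yaw":0},{"hand":1,"slide":[-0.5,-1.3,-13],"yaw":0},{"hand":1,"slide":[-1.1,-2.6,-13],"yaw":0},{"hand":1,"slide":[-1.7,-3.6,-13],"yaw":0},{"hand":1,"slide":[-2.0,-4.2,-13],"yaw":0}]' && python3 -m inch '[{"hand":1,"slide":[-0.3,-0.5,0],"yaw":0},{"hand":1,"slide":[-0.6,-1.0,0],"yaw":0},{"hand":1,"slide":[-0.8,-1.5,0],"yaw":0},{"hand":1,"slide":[-1.1,-2.0,0],"yaw":0},{"hand":1,"slide":[-1.3,-2.5,0],"yaw":0},{"hand":1,"slide":[-1.6,-3.0,0],"yaw":0}]'
python3 - <<'E'
from h import *
cv2.imwrite("pics/s2.png",np.hstack([cv2.resize(capture("scene")[150:280,260:420],None,fx=2.5,fy=2.5),cv2.resize(capture("side")[165:295,230:390],None,fx=2.5,fy=2.5)]))
E
```

```text
time_s: 3.4
tcp_pos: [0.6358, 0.1232, 0.2133]
ee_rot: [[-0.471, -0.882, 0.001], [-0.882, 0.471, 0.001], [-0.001, -0.001, -1.0]]
wrist_force: [0.6, -0.4, -0.2]
gripper_width: 0.008
time_s: 4.15
tcp_pos: [0.62, 0.0938, 0.2121]
ee_rot: [[-0.471, -0.882, -0.0], [-0.882, 0.471, -0.0], [0.0, 0.0, -1.0]]
wrist_force: [0.1, -0.2, -0.2]
gripper_width: 0.007
```

View pics/s2.png

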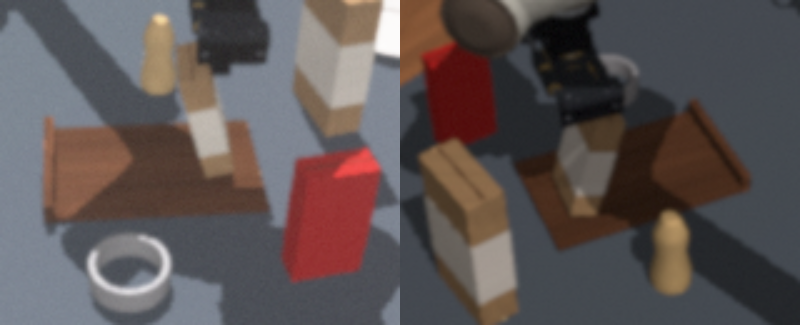

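The carton is leaning towards the rail (scene crop: top at 188,50, foot at 218,170). I'll keep pushing.

```bash
python3 -m inch '[{"hand":1,"slide":[-0.3,-0.5,0],"yaw":0},{"hand":1,"slide":[-0.6,-1.0,0],"yaw":0},{"hand":1,"slide":[-0.8,-1.5,0],"yaw":0},{"hand":1,"slide":[-0.8,-1.5,0],"yaw":0},{"hand":1,"slide":[1.0,2.0,0],"yaw":0},{"hand":1,"slide":[2.8,5.3,2],"yaw":0},{"hand":1,"slide":[4.0,7.6,6],"yaw":0.03},{"hand":1,"slide":[4.4,8.3,10],"yaw":0.03},{"hand":1,"slide":[4.4,8.3,11],"yaw":0.03},{"hand":1,"slide":[4.4,8.3,11],"yaw":0.03}]'
python3 - <<'E'
from h import *
s=sense();print(s["tcp_pos"])
w=capture("wrist");cv2.imwrite("pics/w2.png",w);cv2.imwrite("pics/sc3.png",capture("scene"));cv2.imwrite("pics/si3.png",capture("side"))
E
```

```text
time_s: 5.5
tcp_pos: [0.664, 0.1772, 0.3224]
ee_rot: [[-0.444, -0.896, 0.0], [-0.896, 0.444, 0.001], [-0.001, 0.0, -1.0]]
wrist_force: [0.3, -0.7, -0.5]
gripper_width: 0.005
[0.66401306 0.1771671  0.3223681 ]
```

View pics/w2.png

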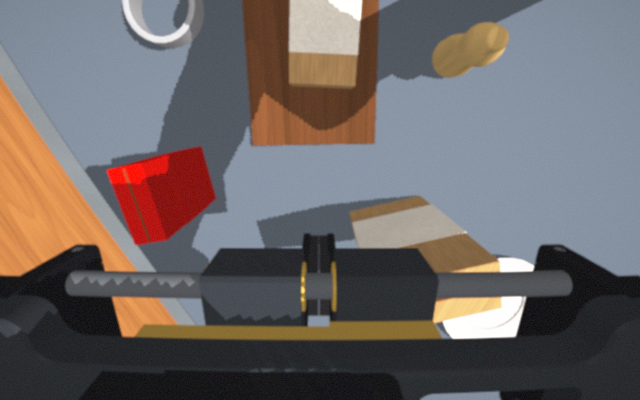

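The carton is down on its broad face, with its foot's upper edge at about (289,85)–(357,88) and the board's back edge at about (252,144)–(375,141). I'll measure where to start the square push.

Run:
```python
from h import *
s=sense();c=cam("wrist",s)
w=cv2.imread("pics/w2.png")
f=[onz(c,u,.044) for u in[(289,84),(357,88)]];m=(f[0]+f[1])/2;v=f[1]-f[0]
print("foot",f,np.linalg.norm(v),np.degrees(np.arctan2(v[1],v[0]))+90)
e=[onz(c,u,.008) for u in[(252,144),(375,142)]];v=e[1]-e[0];b=(e[0]+e[1])/2
print("board end",e,np.linalg.norm(v),np.degrees(np.arctan2(v[1],v[0]))+90)
for u in [(289,84),(289,20),(357,88),(361,20)]: print(onz(c,u,.044))
th=np.radians(-116.3);d=np.array([np.cos(th),np.sin(th)]);n=np.array([-d[1],d[0]])
B=np.mean([b[:2],(.654,.1365)],0);ctr=B+.135*d
r=m[:2]-ctr;print("ctr",ctr,"foot rel",r@d,r@n,"to go to 123-150=-27:",-.027-r@d)
st=m[:2]-.03*d;print("start tcp",st,"delta cm",(st-s["tcp_pos"][:2])*100,"d",d)
```

```text
foot [array([0.64348663, 0.05772968, 0.044     ]), array([0.57255765, 0.0978696 , 0.044     ])] 0.08149929026439735 240.4937379346791
board end [array([0.7272329 , 0.09920104, 0.008     ]), array([0.57379865, 0.17231723, 0.008     ])] 0.16996484523402444 244.52075008074658
[0.64348663 0.05772968 0.044     ]
[ 0.61128294 -0.00352093  0.044     ]
[0.57255765 0.0978696  0.044     ]
[0.53776621 0.03273264 0.044     ]
ctr [0.59244328 0.0151039 ] foot rel -0.06310842790110976 -0.013812439702850968 to go to 123-150=-27: 0.03610842790110977
start tcp [0.62131427 0.10469423] delta cm [-4.22217566 -7.19640641] d [-0.44307119 -0.89648643]
```

```bash
python3 -m inch '[{"hand":0.48,"slide":[-2,-3.5,0],"yaw":0},{"hand":0.48,"slide":[-4.2,-7.2,0],"yaw":0},{"hand":0.48,"slide":[-4.2,-7.2,-6],"yaw":0},{"hand":0.48,"slide":[-4.2,-7.2,-12],"yaw":0},{"hand":0.48,"slide":[-4.2,-7.2,-17],"yaw":0},{"hand":0.48,"slide":[-4.2,-7.2,-21],"yaw":0},{"hand":0.48,"slide":[-4.2,-7.2,-23],"yaw":0},{"hand":0.48,"slide":[-4.2,-7.2,-23],"yaw":0}]' && python3 -m inch '[{"hand":0.48,"slide":[-0.4,-0.9,0],"yaw":0},{"hand":0.48,"slide":[-0.7,-1.4,0],"yaw":0},{"hand":0.48,"slide":[-0.9,-1.8,0],"yaw":0},{"hand":0.48,"slide":[-1.1,-2.2,0],"yaw":0},{"hand":0.48,"slide":[-1.3,-2.7,0],"yaw":0},{"hand":0.48,"slide":[-1.55,-3.1,0],"yaw":0},{"hand":0.48,"slide":[-1.75,-3.5,0],"yaw":0},{"hand":0.48,"slide":[-2.0,-4.0,0],"yaw":0}]'
python3 - <<'E'
from h import *
s=sense();print(s["tcp_pos"],s["wrist_force"],s["moment"])
w=capture("wrist");a=capture("scene");b=capture("side")
cv2.imwrite("pics/v4.png",np.hstack([w[:330],cv2.resize(a[190:256,270:302+0],(160,330))]))
cv2.imwrite("pics/w4.png",w);cv2.imwrite("pics/sc4.png",a);cv2.imwrite("pics/si4.png",b)
E
```

```text
time_s: 6.65
tcp_pos: [0.6204, 0.1042, 0.0893]
ee_rot: [[-0.445, -0.896, -0.006], [-0.896, 0.445, -0.002], [0.005, 0.004, -1.0]]
wrist_force: [-0.4, 0.6, 0.9]
gripper_width: 0.52
time_s: 7.65
tcp_pos: [0.6027, 0.0652, 0.0927]
ee_rot: [[-0.443, -0.896, 0.002], [-0.896, 0.443, 0.0], [-0.001, -0.001, -1.0]]
wrist_force: [2.0, 2.5, 2.8]
gripper_width: 0.517
[0.6026974  0.06519895 0.09267896] [1.99110295 2.47660719 2.80810076] [ 0.93011476 -0.46074534  0.02157377]
```

View pics/w4.png

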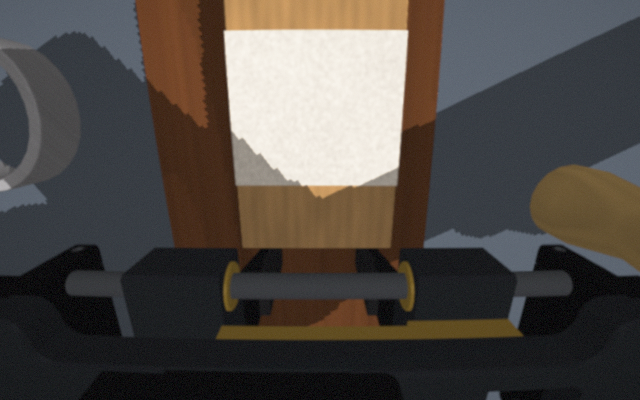

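The carton has squared up to the two fingertips, with its edges parallel to the board (foot edge 243–392 at row 247). About 12 mm remains. I'll creep on and watch the force.

```bash
python3 -m inch '[{"hand":0.48,"slide":[-0.1,-0.2,0],"yaw":0},{"hand":0.48,"slide":[-0.2,-0.4,0],"yaw":0},{"hand":0.48,"slide":[-0.3,-0.6,0],"yaw":0},{"hand":0.48,"slide":[-0.4,-0.8,0],"yaw":0}]' && python3 -m inch '[{"hand":0.48,"slide":[-0.05,-0.1,0],"yaw":0},{"hand":0.48,"slide":[-0.1,-0.2,0],"yaw":0}]'&& python3 -m inch '[{"hand":0.48,"slide":[-0.05,-0.1,0],"yaw":0},{"hand":0.48,"slide":[-0.1,-0.2,0],"yaw":0}]'
```

```text
time_s: 8.3
tcp_pos: [0.5983, 0.058, 0.092]
ee_rot: [[-0.445, -0.896, 0.001], [-0.896, 0.445, 0.002], [-0.002, -0.0, -1.0]]
wrist_force: [1.7, 10.8, -0.6]
gripper_width: 0.521
time_s: 8.55
tcp_pos: [0.5982, 0.0577, 0.0923]
ee_rot: [[-0.444, -0.896, 0.004], [-0.896, 0.444, 0.004], [-0.005, -0.002, -1.0]]
wrist_force: [1.9, 13.1, 0.1]
gripper_width: 0.519
time_s: 8.8
tcp_pos: [0.5981, 0.0574, 0.0927]
ee_rot: [[-0.444, -0.896, 0.007], [-0.896, 0.444, 0.006], [-0.009, -0.003, -1.0]]
wrist_force: [2.3, 19.7, 0.1]
gripper_width: 0.522
```

It's blocked at about 20 N, so the top end is against the rail. I'll back off, rise, and look at the top end from above.

```bash
python3 -m inch '[{"hand":0.48,"slide":[0.3,0.6,0],"yaw":0},{"hand":0.48,"slide":[1.6,3.3,0],"yaw":0},{"hand":0.48,"slide":[1.8,3.6,6],"yaw":0},{"hand":0.48,"slide":[1.8,3.6,12],"yaw":0},{"hand":0.48,"slide":[0,0,16],"yaw":0},{"hand":0.48,"slide":[-1,-2,16],"yaw":0},{"hand":0.48,"slide":[-1,-2,16],"yaw":0},{"hand":0.48,"slide":[-1,-2,16],"yaw":0}]'
python3 - <<'E'
from h import *
s=sense();w=capture("wrist");cv2.imwrite("pics/w5.png",w);np.save("s5.npy",[list(s["tcp_pos"])]+np.array(s["ee_rot"]).tolist())
cv2.imwrite("pics/sc5.png",capture("scene"));cv2.imwrite("pics/si5.png",capture("side"))
E
```

```text
time_s: 9.8
tcp_pos: [0.5855, 0.0328, 0.2505]
ee_rot: [[-0.445, -0.896, -0.004], [-0.896, 0.445, -0.001], [0.003, 0.003, -1.0]]
wrist_force: [-0.4, 1.0, 1.1]
gripper_width: 0.52
```

View pics/w5.png

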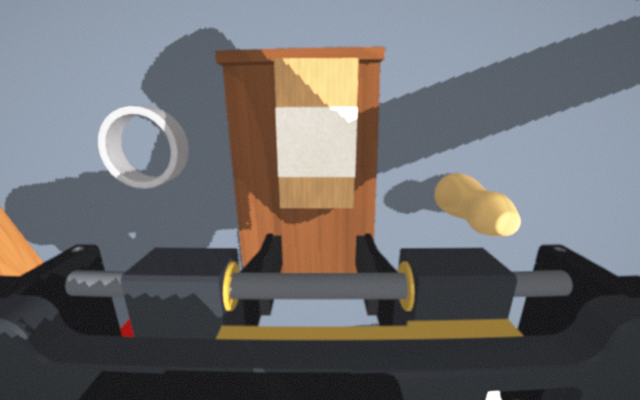

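The carton lies against the rail, which spans (217,54)–(384,48), slightly tilted against the hand. I'll zoom in on the joint.

Run:
```python
from h import *
w=cv2.imread("pics/w5.png")
cv2.imwrite("pics/z5.png",cv2.resize(w[38:98,205:395],None,fx=4.2,fy=4.2*2,interpolation=cv2.INTER_CUBIC))
```

```text
(no output)
```

View pics/z5.png

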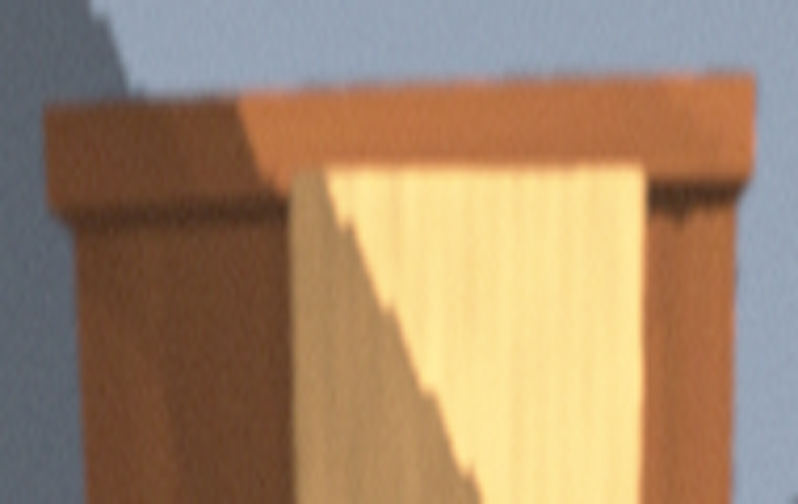

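Rail slope is about 1.1° to the hand and the carton's top edge about 0.6°, so roughly 0.5° askew: left corner touching, right about 0.7 mm short. I'll push again with the hand yawed to the rail, drifting the foot slightly right.

```bash
python3 -m inch '[{"hand":0.48,"slide":[1.7,4.4,0],"yaw":0.02},{"hand":0.48,"slide":[1.7,4.4,-5],"yaw":0.02},{"hand":0.48,"slide":[1.7,4.4,-10],"yaw":0.02},{"hand":0.48,"slide":[1.7,4.4,-14],"yaw":0.02},{"hand":0.48,"slide":[1.7,4.4,-15.7],"yaw":0.02},{"hand":0.48,"slide":[1.7,4.4,-15.7],"yaw":0.02}]' && python3 -m inch '[{"hand":0.48,"slide":[-0.3,-0.7,0],"yaw":0},{"hand":0.48,"slide":[-0.6,-1.3,0],"yaw":0},{"hand":0.48,"slide":[-0.75,-1.6,0],"yaw":0},{"hand":0.48,"slide":[-0.85,-1.8,0],"yaw":0}]' && python3 -m inch '[{"hand":0.48,"slide":[-0.1,-0.1,0],"yaw":0},{"hand":0.48,"slide":[-0.2,-0.2,0],"yaw":0},{"hand":0.48,"slide":[-0.3,-0.3,0],"yaw":0}]'
```

```text
time_s: 10.7
tcp_pos: [0.6031, 0.0773, 0.0942]
ee_rot: [[-0.425, -0.905, -0.002], [-0.905, 0.425, -0.001], [0.002, 0.001, -1.0]]
wrist_force: [0.5, -0.4, 0.8]
gripper_width: 0.517
time_s: 11.2
tcp_pos: [0.5955, 0.0598, 0.0964]
ee_rot: [[-0.427, -0.904, 0.003], [-0.904, 0.427, 0.002], [-0.004, -0.002, -1.0]]
wrist_force: [-0.3, 7.1, 2.3]
gripper_width: 0.519
time_s: 11.58
tcp_pos: [0.5941, 0.0594, 0.0966]
ee_rot: [[-0.427, -0.904, 0.008], [-0.904, 0.427, 0.006], [-0.009, -0.005, -1.0]]
wrist_force: [1.3, 13.8, 0.8]
gripper_width: 0.521
```

```bash
python3 -m inch '[{"hand":0.48,"slide":[-0.1,-0.15,0],"yaw":0},{"hand":0.48,"slide":[-0.2,-0.3,0],"yaw":0},{"hand":0.48,"slide":[-0.2,-0.3,0],"yaw":0}]' && python3 -m inch '[{"hand":0.48,"slide":[0.4,0.7,0],"yaw":0},{"hand":0.48,"slide":[1.6,3.5,0],"yaw":0},{"hand":0.48,"slide":[2.0,4.0,6],"yaw":0},{"hand":0.48,"slide":[2.0,4.0,12],"yaw":0},{"hand":0.48,"slide":[0,0,16],"yaw":0},{"hand":0.48,"slide":[-1,-2,16],"yaw":0},{"hand":0.48,"slide":[-1,-2,16],"yaw":0},{"hand":0.48,"slide":[-1,-2,16],"yaw":0}]'
python3 - <<'E'
from h import *
s=sense();w=capture("wrist");cv2.imwrite("pics/w6.png",w);np.save("s6.npy",np.vstack([s["tcp_pos"],s["ee_rot"]]))
cv2.imwrite("pics/z6.png",cv2.resize(w[30:90,205:395],None,fx=4.2,fy=8.4,interpolation=cv2.INTER_CUBIC))
cv2.imwrite("pics/sc6.png",capture("scene"));cv2.imwrite("pics/si6.png",capture("side"))
E
```

```text
time_s: 11.95
tcp_pos: [0.5932, 0.059, 0.097]
ee_rot: [[-0.427, -0.904, 0.012], [-0.904, 0.427, 0.009], [-0.013, -0.007, -1.0]]
wrist_force: [-0.1, 20.1, 0.3]
gripper_width: 0.523
time_s: 12.95
tcp_pos: [0.5794, 0.033, 0.2539]
ee_rot: [[-0.426, -0.905, -0.002], [-0.905, 0.426, -0.001], [0.002, 0.002, -1.0]]
wrist_force: [-0.1, 0.3, -0.2]
gripper_width: 0.521
```

View pics/z6.png

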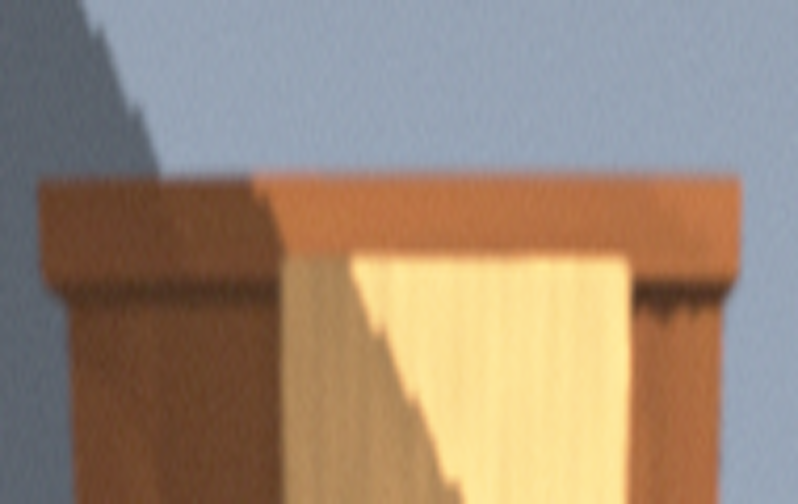

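Rail edge (row 178 at both ends) and carton top edge (row 254 at both ends) are now parallel. Next is a numeric check of flushness, tilt and the bystanders.

Run:
```python
from h import *
z=np.load("s6.npy");s=dict(tcp_pos=z[0],ee_rot=z[1:]);c=cam("wrist",s)
w=cv2.imread("pics/w6.png");g=w.astype(float)
# subpixel edges per column: blue drop at rail outer; green jump at carton top
def edge(col,ch,r0,r1,sgn):
    p=cv2.GaussianBlur(g[:,:,ch],(3,3),0)[r0:r1,col];d=sgn*np.diff(p);i=d.argmax();k=slice(max(i-1,0),i+2)
    return r0+(np.arange(len(d))[k]*d[k]).sum()/d[k].sum()+.5
cols=np.arange(292,350,3)
ro=[onz(c,(u,edge(u,0,44,56,-1)),.028)[:2] for u in cols]
ct=[onz(c,(u,edge(u,1,54,68,1)),.044)[:2] for u in cols]
x=z[1:,0][:2];x=x/np.linalg.norm(x);y=np.array([-x[1],x[0]])
for n,q in(("rail",ro),("top",ct)):
    q=np.array(q);f=np.polyfit(q@y,q@x,1);print(n,"deg",np.degrees(np.arctan(f[0])),"mean",(q@x).mean())
for n in("scene","side"):
    a=cv2.imread(f"pics/{'a' if n=='scene' else 'b'}.png");b=cv2.imread(f"pics/{'sc6' if n=='scene' else 'si6'}.png")
    print(n)
a=cv2.imread("pics/sc6.png")[160:280,265:415];b=cv2.imread("pics/si6.png")[170:290,230:380]
cv2.imwrite("pics/f6.png",np.hstack([cv2.resize(i,None,fx=2.6,fy=2.6,interpolation=cv2.INTER_CUBIC) for i in(a,b)]))
```

```text
rail deg -0.05581972851979832 mean -0.13441892593978017
top deg -0.08950593926320996 mean -0.14633579272836578
scene
side
```

View pics/f6.png

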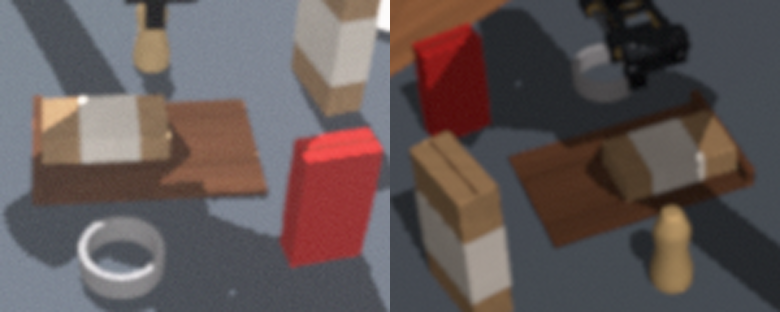

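```bash
python3 -m inch '[{"hand":0.48,"slide":[0,0,4],"yaw":0},{"hand":0.48,"slide":[0,0,6],"yaw":0},{"hand":0.48,"slide":[0,0,6],"yaw":0},{"hand":0.48,"slide":[0,0,6],"yaw":0}]' && python3 -c "
from station import finish_job;print(finish_job())"
```

```text
time_s: 13.6
tcp_pos: [0.5792, 0.0335, 0.3136]
ee_rot: [[-0.426, -0.905, -0.003], [-0.905, 0.426, -0.0], [0.001, 0.002, -1.0]]
wrist_force: [-0.6, -0.0, -0.2]
gripper_width: 0.52
the job is handed in; nothing more can be done
None
```

I handed the job in at 13.6 s; it gives no verdict, but my last checks show the small carton lying flat with its top end flush against the rail.

- **What I did:** I tipped it towards the rail with the shut fingertips pushing near its top. I then pushed its foot along the board with two fingertips. The first push left it about 0.5° askew, so I pushed once more with the hand turned to the rail and a slight sideways drift of the foot.
- **Flush and square:** In the last close image the carton's top edge was 11.9 mm from the rail's outer face, and the rail is 12 mm thick. The two edges were parallel to within about 0.05°.
- **Forces and clearance:** The highest wrist force I read was about 20 N. The fingertips finished about 0.2 m above the carton.
- **Other things:** By eye, the mill, fork ring, red carton and large carton look unmoved; I did not measure them. The pot and plate were not in the last view, and the robot did not go near them after the start.

No final check failed or disagreed. My early heading estimates for the rest ranged from −115° to −116.6°, and the close look settled it at about −115.2°.

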